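# Clamp a lamp canopy and press the earth-test bar

### The job

Test the lamp canopy: first screw the knurled nut on its stud down clockwise until it stops tight, then press the tester's long bar near its middle, keeping it level, until it stands firmly on both contact pins beneath it. Hold it there for a full second without leaning on it hard, let it spring back up, and leave everything else on the bench where it is.

Things in the scene. Friction and masses are not known exactly. Their poses are not given: they have to be found in the camera images.
- tester: Grey sheet-metal tester, fixed: housing 85 (x) x 300 (y) x 36 mm high, with a 22 mm high cheek across each end, carrying the long bar along its y; from its top stand two 12 mm brass contact pins, under the bar, 110 mm either side of the middle. Origin: centre of its underside on the bench; z up.
- bar: The bar switch: plain aluminium bar 24 (x) x 264 (y) x 10 mm on springs above the tester. Origin: centre of its underside, 52 mm above the bench at rest. Sinks straight if pressed at its middle, tilts about its x axis if pressed off-centre (tilt spring 5 N m/rad). Moves from about 5 N on, then 0.6 N more per mm; springs back when let go. More than 28 N is too hard.
- bar_mid (a point): Middle of the bar's top face, 62 mm above the bench at rest: where to press. After 3 to 11 mm the bar meets both pins, which are level and stiffly sprung; the depth differs every time and is felt as a rise in stiffness from 0.6 to 8.6 N per mm (the bar's own springs take at most 12 N). It stands firmly at 3 N beyond these: 15 to 20 N in all is right.
- bar_left (a point): Middle of the top edge of the bar's +y end, 132 mm from bar_mid.
- bar_right (a point): Middle of the top edge of the bar's -y end, 132 mm from bar_mid.
- clamp: Clamp stand, fixed: steel plate 130 x 130 x 14 mm with a domed brass lamp canopy (110 mm across, its top 40 mm above the bench) and an upright 12 mm threaded stud, top 95 mm above the bench. Origin: centre of the plate's underside, on the stud's axis.
- nut_grip (a point): On the axis of the knurled steel nut on the stud (36 mm across, 34 mm tall, upright), 26 mm above its underside and 8 mm below its top: a good place for the TCP, with the fingertips just clear of the canopy. About 67 to 70 mm above the bench; drops 5 mm per turn.
- nut (a joint): Angle of the nut, rad: grows as the nut is turned clockwise seen from above. It starts between 0 and 1.5 and comes to its hard stop, tight on the canopy, at 3.4. Light friction (0.08 N m); it stays where it is left.
- spindle: Bystander, loose: turned wooden lamp column standing up, 80 mm foot, 170 mm tall. Origin: centre of its underside.
- cup: Bystander, loose: small open brass lamp cup, 64 mm across, 40 mm tall, beyond the tester. Origin: centre of its underside.
- holder: Bystander, loose: black cylindrical lampholder, 36 mm across, 40 mm tall, beyond the clamp stand. Origin: centre of its underside.
- can: Bystander, loose: closed steel spray can, 60 mm across, 150 mm tall. Origin: centre of its underside.
- driver: Bystander, loose: screwdriver with a black handle lying flat. Origin: about the middle of its length.
- carton: Bystander, loose: small closed cardboard box, 70 x 90 x 45 mm. Origin: centre of its underside.
- reel: Bystander, loose: empty black plastic reel standing on its flange, 90 mm across, 60 mm tall. Origin: centre of its underside.
Mind the look-alikes: they are no part of the job. What is meant by the clamp is not blue, orange or purple, and is the larger of those in its own colour.

How it is judged:
On the way, in this order (a step that is already met when the one before it is completed fails the run):
1. the nut is screwed down tight (joint nut above 3.3) (value of joint nut above 3.3 rad), for 0.2 s.
2. with the nut tight, the bar stands level (within 0.015 rad) on its pins with more than 3 N for 1 s (value of joint nut above 3.3 rad and contact force between bar and tester above 3 N and angle between the z axis of bar and the z axis of tester, either way round below 0.015 rad), for 1 s.
At the end, for the whole second after the job is handed in: The nut is still tight (joint above 3.3 rad) and the bar is back up (middle of its top above 59 mm over the tester's underside) and level within 0.015 rad (value of joint nut above 3.3 rad and z of bar_mid in the frame of tester above 0.059 m and angle between the z axis of bar and the z axis of tester, either way round below 0.015 rad); the robot touches nothing.
It fails at once if the bar is pressed crooked (tilted more than 0.035 rad: one end 9 mm lower than the other) (angle between the z axis of bar and the z axis of tester, either way round above 0.035 rad).
It fails at once if the bar is pressed with more than 28 N (contact force between any of the arm, the fingers and bar above 28 N).
It fails at once if a bystander is moved by more than 30 mm (distance of any of spindle, cup, holder, can, driver, carton, reel from where it was at the start of the episode above 0.03 m).
It also fails if it takes over 72 s, if anything falls off the work surface, if the arm or the gripper's body presses on something with over 40 N, if the wrist force passes 120 N, or if a joint passes its speed limit or range.

### The arm

A 6-joint arm with a two-finger parallel gripper is mounted at the origin on the work surface. World frame = base frame: x ahead of the robot, y to its left, z up, the work surface at z = 0. Lengths are in m, angles in rad, forces in N, time in s.
With the tool pointing down it reaches from about 0.375 to 0.9 m from the base axis. Payload 3.1 kg.
Tool frame: the origin (TCP) lies between the finger pads, 19 mm behind the fingertips; this is the grasp point; z points along the fingers, y is the line along which they close (so a half turn about z gives the same grasp; the last joint's range is limited). The gripper opens to 87 mm and grips with 3 to 60 N. Pads are 19 mm wide; open, the fingers measure 117 mm over their backs; the gripper's body (75 mm by 190 mm) begins 51 mm behind the grasp point.
Start: joints at [0.986, 0.527, 1.433, -0, 1.181, -0.178], TCP at [0.247, 0.574, 0.241] pointing down, gripper open.
Joint ranges: [-3.08, 3.08], [-0.75, 2.2], [0.22, 2.44], [-1.43, 4.57], [0, 2.65], [-2.85, 2.85]. Speed limits (rad/s): [2.79, 2.79, 3.14, 3.14, 3.14, 3.14].

### API

Orientations are given as a unit quaternion [x, y, z, w].
In Python, from rig import get_obs, camera, hand_in, cut_out gives the robot as it stands.
- The arm moves only by the tool step_arm, never from a script. Its argument "rows" is a list of rows, each a list of 6 numbers: the shift along the world's x, y, z in m, then the turn, a rotation vector about the world's x, y, z in degrees. A call has 1 to 12 rows; each row shifts and turns the commanded pose from where the row before left it; what a row does not reach is not made up. A row lasts 1/8 s, in which the tool goes at most 62.5 mm and 10.7 degrees, less where a joint would pass 70% of its speed; a pose out of reach is approached as far as the arm can. A call is refused whole if a number of a shift passes 0.0625 or a number of a turn 10.7, either way. A call with a gripper value outside its range is refused whole. "jaw" is the finger opening in m, from 0 to 0.087, set as the call begins (left out, the last holds). The fingers move at their own pace and stop on an object; "squeeze" is the grip in N (left out, the last holds). Time passes only in rows, so rows that do not move let the fingers close. It gives the time, the measured TCP pose, the force, the opening and the grip force at its end, in the units of the state.
- get_obs(): the state, without advancing time (a new reading comes with each control period).
- camera(name): name is "side" or "top" or "wrist"; returns a dict with "pixels" (384x512x3 uint8, blue, green, red), "depth" (384x512 float32, m along the optical axis (not along the pixel's ray), 0 where there is no reading), "fov_y" (degrees; the focal length in pixels is half the picture's height over the tangent of half this angle, whatever the lens; pixels are square), "cx", "cy" (the principal point, pixels), "extrinsics" (4x4, takes a point from camera to world coordinates); the wrist camera has in their place "mount" (4x4, takes a point from camera to tool coordinates, whose origin is the TCP and whose axes are the flange's). Camera axes: x right, y up, looking along -z (the intrinsics and any distortion apply to the point x, -y, -z); pixel columns grow to the right and rows downward; lengths in m; the calibration is good to about 2 mm. A picture is of the moment at which its call begins: read the wrist's pose just before it.
- hand_in(): hands the job in; it is judged then, once.
Trained networks look in the newest picture that a camera, given by its name, has taken for a name from the list of things; names that differ only in an ending like _2 or _b are one class to them, and where a whole thing is asked for, a point or a joint stands for the part that bears it (a point fixed in the world has none). Each returns a list of dicts, best first, with "confidence" (0 to 1); they miss things now and then, are a little off and sometimes report something else, mostly with a low value. They report only what shows in the picture. A call takes as long as a camera call. They do not tell look-alikes from the thing itself.
- cut_out(label, camera): "region" (384x512 bool, what is visible of it) and "extent" ([centre column, centre row, width, height] in pixels, round what is visible of it).
The state is a dict: "time": time; "q": joint angles; "joint_velocities": joint speeds; "joint_torque": joint torques, N m; "position": TCP position; "tool_rot": TCP orientation; "ft_force": force on the tool from outside, world axes, zero at the start; "moment": the same for the moment, N m; "grip_width": finger opening in m; "grip_force": force on a finger pad.
Only numpy, scipy, OpenCV 4.12 (cv2) and the standard library are available. Lean on these libraries where they do the work, as an engineer would, in place of code of your own. Each camera call takes 0.05 s, during which the arm holds its last target. There are 200 camera calls.

## Working session

There is one attempt and no reset: what is moved stays moved. The work goes in short steps, Python scripts to look and compute and a tool call to move; the robot and the scene stay as the last step left them, time stands still between calls to the robot, and variables do not carry over. Pictures are saved under pics/ and viewed, at most 10 in all, crops included, and the job is handed in when it is done.

Besides the shell and the picture viewer there is one more tool, called after ">>>" as a command line: name --pt "numbers of a row" for each row, then --argument value for the rest. step_arm: Moves the arm, as the interface text tells. Its arguments: {"type":"object","properties":{"rows":{"type":"array"},"jaw":{"type":"number"},"squeeze":{"type":"number"}},"required":["rows"]}

```bash
mkdir -p pics; cat > h.py <<'E'
import numpy as np, cv2
from rig import get_obs, camera, hand_in, cut_out
from scipy.spatial.transform import Rotation as R
def cloud(c, T=None):
    T = c["extrinsics"] if T is None else T
    d=c["depth"]; h,w=d.shape
    f=h/2/np.tan(np.radians(c["fov_y"])/2)
    u,v=np.meshgrid(np.arange(w),np.arange(h))
    P=np.stack([(u-c["cx"])/f*d,-(v-c["cy"])/f*d,-d],-1)
    return P@T[:3,:3].T+T[:3,3]
E
python3 - <<'E'
from h import *
o=get_obs(); print({k:np.round(v,3) for k,v in o.items()})
for n in ("top","side"):
    c=camera(n); cv2.imwrite(f"pics/{n}.png",c["pixels"]); P=cloud(c)
    print(n,{k:(np.round(v,3).tolist()) for k,v in c.items() if k not in("pixels","depth")})
    for l in ("tester","bar","clamp","nut","spindle","cup","holder","can","driver","carton","reel"):
        for r in cut_out(l,n):
            m=r["region"]&(c["depth"]>0)
            if m.sum(): print(l,round(r["confidence"],2),np.round(r["extent"]).astype(int),np.round(np.median(P[m],0),3),"zmax",np.round(np.percentile(P[m][:,2],98),3))
E
```

```text
{'time': np.float64(0.0), 'q': array([ 0.985,  0.528,  1.434, -0.   ,  1.181, -0.179]), 'joint_velocities': array([ 0.002,  0.   ,  0.002,  0.001,  0.   , -0.001]), 'joint_torque': array([ 1.0000e-03, -4.4004e+01, -1.7660e+01,  6.4000e-02,  5.8000e-02,
       -0.0000e+00]), 'position': array([0.247, 0.573, 0.24 ]), 'tool_rot': array([ 0.202,  0.979, -0.001, -0.   ]), 'ft_force': array([ 0.054, -0.109, -0.16 ]), 'moment': array([-0.01 ,  0.017, -0.032]), 'grip_force': np.float64(0.0), 'grip_width': np.float64(0.087)}
top {'fov_y': 47.727, 'cx': 258.661, 'cy': 191.558, 'extrinsics': [[-0.029, 0.994, -0.103, 0.359], [-1.0, -0.029, -0.001, -0.028], [-0.004, 0.103, 0.995, 1.774], [0.0, 0.0, 0.0, 1.0]]}
tester 0.64 [204 194  80  44] [0.532 0.186 0.039] zmax 0.068
bar 0.64 [204 194  62  26] [0.532 0.182 0.062] zmax 0.07
clamp 0.81 [386 251  34  36] [ 0.292 -0.522  0.022] zmax 0.081
clamp 0.73 [269 199  29  30] [ 0.518 -0.071  0.017] zmax 0.059
clamp 0.72 [323 255  42  46] [ 0.288 -0.275  0.022] zmax 0.08
clamp 0.56 [311 201  36  32] [ 0.492 -0.235  0.022] zmax 0.08
clamp 0.56 [333 160  28  
[... 1405 characters left out ...]
16] [ 0.498 -0.447  0.02 ] zmax 0.028
nut 0.58 [264 134   6   4] [ 0.66 -0.33  0.05] zmax 0.058
nut 0.42 [380 127   8   9] [ 0.284 -0.52   0.066] zmax 0.08
nut 0.17 [235 254  70  57] [0.532 0.193 0.06 ] zmax 0.066
spindle 0.75 [210 153  26  48] [ 0.773 -0.137  0.05 ] zmax 0.168
cup 0.7 [203 250  26  23] [0.651 0.191 0.024] zmax 0.042
holder 0.47 [267 166  14  20] [ 0.596 -0.188  0.032] zmax 0.044
can 0.73 [168 220  25  49] [0.758 0.185 0.105] zmax 0.151
driver 0.52 [306 128  45  25] [ 0.506 -0.449  0.017] zmax 0.028
carton 0.68 [193 346  35  42] [0.527 0.47  0.043] zmax 0.049
reel 0.81 [190 196  27  32] [0.773 0.03  0.056] zmax 0.064
reel 0.34 [236 256  66  65] [0.529 0.189 0.06 ] zmax 0.066
```

```bash
python3 - <<'E'
import cv2
t=cv2.imread("pics/top.png"); cv2.imwrite("pics/tc.png",cv2.resize(t[110:290,120:420],(800,480),interpolation=cv2.INTER_CUBIC))
s=cv2.imread("pics/side.png"); cv2.imwrite("pics/sc.png",cv2.resize(s[100:310,160:420],(740,598),interpolation=cv2.INTER_CUBIC))
E
```

```text
(no output)
```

View pics/tc.png

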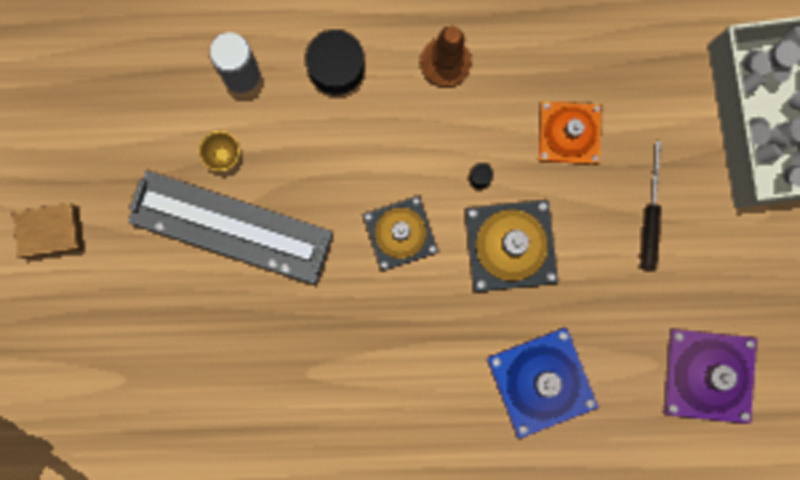

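View pics/sc.png

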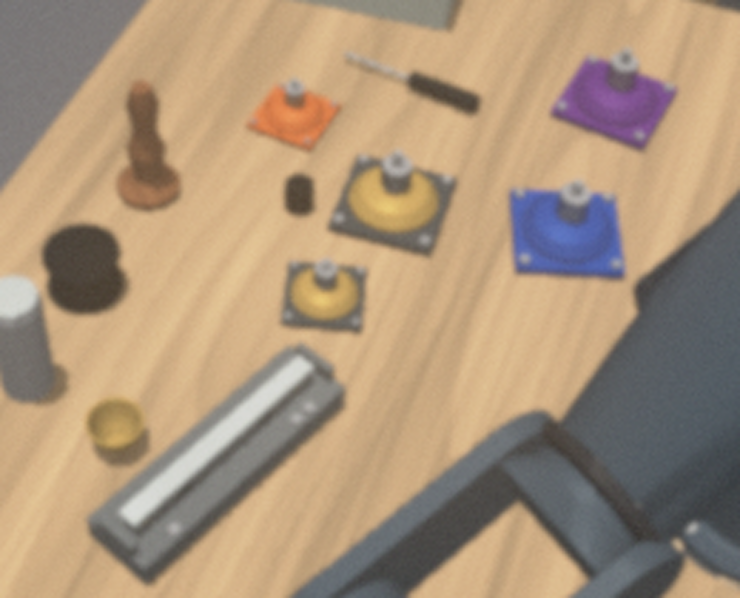

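The top crop (x2.67, origin 120,110) shows the clamp candidates, given in full-image pixels:
- Small grey/gold at (270,197).
- Large grey/gold at (312,201).
- Orange at (333,160).
- Blue at (323,255).
- Purple at (386,251).

I choose the large grey/gold one at about (0.49,-0.23). The side crop agrees. I'll check it in a wrist close-up.

>>> step_arm --pt "0.015 -0.05 0 0 0 0" --pt "0.015 -0.05 0 0 0 0" --pt "0.015 -0.05 0 0 0 0" --pt "0.015 -0.05 0 0 0 0" --pt "0.015 -0.05 0 0 0 0" --pt "0.015 -0.05 0 0 0 0" --pt "0.015 -0.05 0 0 0 0" --pt "0.015 -0.05 0 0 0 0"

```text
time: 2.2
position: [0.3679, 0.1725, 0.2416]
tool_rot: [0.202, 0.979, 0.0, 0.001]
ft_force: [1.8, -0.4, -0.3]
grip_width: 0.0872
grip_force: 0.0
```

>>> step_arm --pt "0.015 -0.05 0 0 0 0" --pt "0.015 -0.05 0 0 0 0" --pt "0.015 -0.05 0 0 0 0" --pt "0.015 -0.05 0 0 0 0" --pt "0.015 -0.05 0 0 0 0" --pt "0.015 -0.05 0 0 0 0" --pt "0.015 -0.05 0 0 0 0" --pt "0.015 -0.05 0 0 0 0" --pt "0 0 0 0 0 0" --pt "0 0 0 0 0 0"

```text
time: 3.45
position: [0.4866, -0.2254, 0.2409]
tool_rot: [0.202, 0.979, 0.001, -0.001]
ft_force: [-0.5, 0.2, 0.6]
grip_width: 0.087
grip_force: 0.0
```

```bash
cat >> h.py <<'E'
def wrist():
    o=get_obs(); c=camera("wrist"); T=np.eye(4); T[:3,:3]=R.from_quat(o["tool_rot"]).as_matrix(); T[:3,3]=o["position"]
    return o,c,cloud(c,T@np.array(c["mount"]))
def circ(xy):
    A=np.c_[2*xy,np.ones(len(xy))]; s=np.linalg.lstsq(A,(xy**2).sum(1),rcond=None)[0]
    return s[:2],np.sqrt(s[2]+s[0]**2+s[1]**2)
E
python3 - <<'E'
from h import *
o,c,P=wrist(); cv2.imwrite("pics/w1.png",c["pixels"]); print(o["position"],o["q"],o["tool_rot"],o["ft_force"])
def rect(p):
    r=cv2.minAreaRect((p*1000).astype(np.float32)); return np.round(r[0],1),np.round(r[1],1),round(r[2],1)
for n in("top","side","wrist"):
    if n!="wrist": c=camera(n); P=cloud(c)
    ok=c["depth"]>0
    near=ok&(np.hypot(P[...,0]-.488,P[...,1]+.232)<.1)
    pl=P[near&(P[...,2]>.009)&(P[...,2]<.020)]; print(n,"plate",len(pl),len(pl) and rect(pl[:,:2]))
    nt=P[near&(P[...,2]>.060)&(P[...,2]<.12)&(np.hypot(P[...,0]-.488,P[...,1]+.232)<.04)]
    if len(nt): print(" nut",len(nt),np.round(np.percentile(nt[:,2],[5,50,95]),4),rect(nt[:,:2]))
    b=ok&(P[...,2]>.054)&(P[...,2]<.075)&(np.hypot(P[...,0]-.532,P[...,1]-.19)<.17)&(c["pixels"].min(-1)>150)
    if b.sum()>50: print(" bar",b.sum(),rect(P[b][:,:2]),np.median(P[b][:,2]))
    for r in cut_out("nut",n)+cut_out("clamp",n): print(r["confidence"],r["extent"])
E
```

```text
[ 0.48659232 -0.22544242  0.24088029] [-6.42532451e-01  4.09578068e-01  1.65432587e+00  3.69009963e-04
  1.07954323e+00 -1.80609219e+00] [ 2.02299487e-01  9.79323252e-01  5.41237478e-04 -7.70267595e-04] [-0.45215573  0.18486782  0.60472871]
top plate 51 (array([ 472.3, -215.5]), array([177. ,  34.5]), 66.1)
 nut 3 [0.0731 0.0756 0.0777] (array([ 494.9, -224.7]), array([17.7,  5.2]), 21.9)
 bar 374 (array([532.9, 185.9]), array([261.2,  23.1]), 69.9) 0.062245437883487686
0.96 [386.0, 251.6, 32.0, 36.8]
0.95 [272.1, 199.5, 28.7, 27.4]
0.93 [332.8, 160.8, 23.1, 21.1]
0.7 [327.2, 254.4, 34.9, 42.6]
0.52 [314.0, 206.0, 29.7, 17.2]
0.52 [137.4, 195.4, 26.9, 23.1]
0.33 [205.9, 194.2, 80.2, 42.7]
side plate 455 (array([ 505.1, -236.9]), array([158.5, 136.1]), 4.0)
 nut 103 [0.061  0.0753 0.0928] (array([ 491.3, -236.6]), array([35.2, 36.1]), 8.7)
 bar 631 (array([530.1, 184.9]), array([263. ,  28.3]), 70.1) 0.0610467830203727
0.68 [300.4, 161.8, 9.5, 13.8]
0.45 [275.2, 199.1, 5.4, 6.7]
0.44 [263.5, 133.1, 7.6, 9.0]
0.81 [346.0, 183.5, 14.7, 29.6]
0.69 [297.5, 171.6, 45.7, 30.9]
0.66 [263.3, 138.7, 32.2, 24.7]
0.62 [200.7, 250.1, 18.7, 22.5]
wrist plate 455 (array([ 505.1, -236.9]), array([158.5, 136.1]), 4.0)
 nut 103 [0.061  0.0753 0.0928] (array([ 491.3, -236.6]), array([35.2, 36.1]), 8.7)
 bar 631 (array([530.1, 184.9]), array([263. ,  28.3]), 70.1) 0.0610467830203727
0.89 [401.2, 145.2, 35.5, 28.7]
0.82 [115.6, 15.2, 54.1, 24.6]
0.73 [247.4, 188.8, 34.9, 42.6]
0.97 [251.6, 175.8, 144.3, 140.8]
0.91 [387.1, 135.4, 104.2, 110.2]
0.88 [137.2, 51.5, 174.9, 103.1]
0.8 [231.8, 312.2, 80.3, 43.8]
0.78 [13.3, 129.8, 26.7, 61.7]
```

View pics/w1.png

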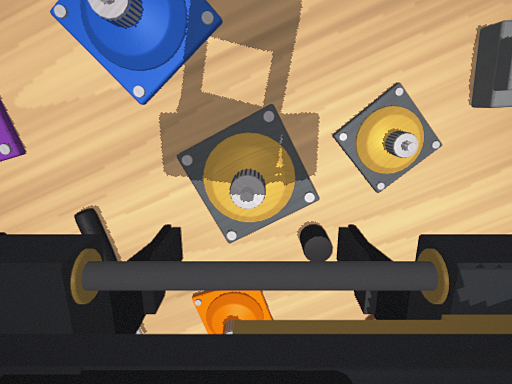

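The wrist view confirms the large grey/gold clamp at (248,175) with its nut at (247,190). The small one is at (387,140), blue is at the top left, orange at the bottom, and the holder at (316,242). Next I'll measure the nut from this camera.

```bash
python3 - <<'E'
from h import *
o,c,P=wrist(); ok=c["depth"]>0
def rect(p):
    r=cv2.minAreaRect((p*1000).astype(np.float32)); return np.round(r[0],1),np.round(r[1],1),round(r[2],1)
r=min(cut_out("clamp","wrist"),key=lambda r:abs(r["extent"][0]-250)+abs(r["extent"][1]-176))
Q=P[r["region"]&ok]; pl=Q[(Q[:,2]>.005)&(Q[:,2]<.02)]
print("plate",rect(pl[:,:2]),np.median(pl[:,2]))
r=min(cut_out("nut","wrist"),key=lambda r:abs(r["extent"][0]-247)+abs(r["extent"][1]-190))
m=cv2.dilate(r["region"].astype(np.uint8),np.ones((7,7)))>0
Q=P[m&ok]; q=Q[Q[:,2]>.05]; print("nutreg",np.histogram(Q[:,2],np.arange(.03,.11,.004)))
for a,b in((.05,.07),(.068,.085),(.085,.1)):
    s=Q[(Q[:,2]>a)&(Q[:,2]<b)]; print(a,len(s),rect(s[:,:2]),np.median(s[:,2]),circ(s[:,:2]))
# dome sphere-ish slices
D=P[ok&(np.hypot(P[...,0]-.488,P[...,1]+.23)<.06)]
for a,b in((.018,.024),(.024,.03),(.03,.036)):
    s=D[(D[:,2]>a)&(D[:,2]<b)]; print("dome",a,len(s),circ(s[:,:2]))
E
```

```text
plate (array([ 492.7, -241.3]), array([130.1, 130.4]), 4.3) 0.014661090122530085
nutreg (array([  0, 160, 324,   8,  20,  23,  27,  24,  29,  33,  51, 600, 166,
        12,  13,  30,  79,   0,   0]), array([0.03 , 0.034, 0.038, 0.042, 0.046, 0.05 , 0.054, 0.058, 0.062,
       0.066, 0.07 , 0.074, 0.078, 0.082, 0.086, 0.09 , 0.094, 0.098,
       0.102, 0.106]))
0.05 136 (array([ 485.8, -235.6]), array([36.9, 20.2]), 50.7) 0.06109489888267575 (array([ 0.4928246 , -0.24115905]), np.float64(0.018378213085395844))
0.068 845 (array([ 491.9, -241. ]), array([37. , 35.7]), 66.8) 0.07725001353292477 (array([ 0.49222828, -0.24083702]), np.float64(0.014099788192849369))
0.085 127 (array([ 492.1, -240.8]), array([12.4, 12.9]), 20.8) 0.09489274670590975 (array([ 0.49177458, -0.24059395]), np.float64(0.005414950088287823))
dome 0.018 587 (array([ 0.49242048, -0.24086026]), np.float64(0.0524710636271534))
dome 0.024 996 (array([ 0.49249163, -0.24082436]), np.float64(0.04785507209520464))
dome 0.03 1808 (array([ 0.49241464, -0.24095881]), np.float64(0.039919015365257035))
```

>>> step_arm --pt "0.0057 -0.0155 -0.02 0 0 0" --pt "0 0 -0.04 0 0 0" --pt "0 0 -0.04 0 0 0" --pt "0 0 -0.03 0 0 0" --pt "0 0 -0.02 0 0 0" --pt "0 0 -0.012 0 0 0" --pt "0 0 -0.0096 0 0 0" --pt "0 0 0 0 0 0" --pt "0 0 0 0 0 0"

```text
time: 5.18
position: [0.4934, -0.2418, 0.0703]
tool_rot: [0.202, 0.979, -0.0, 0.001]
ft_force: [0.0, -0.6, -0.1]
grip_width: 0.0866
grip_force: 0.0
```

>>> step_arm --pt "0 0 0 0 0 0" --pt "0 0 0 0 0 0" --pt "0 0 0 0 0 0" --pt "0 0 0 0 0 0" --pt "0 0 0 0 0 0" --pt "0 0 0 0 0 0" --pt "0 0 0 0 0 0" --pt "0 0 0 0 0 0" --jaw 0.03 --squeeze 20

```text
time: 6.18
position: [0.4929, -0.2416, 0.0696]
tool_rot: [0.202, 0.979, -0.0, -0.0]
ft_force: [0.3, -1.5, -0.5]
grip_width: 0.0356
grip_force: 20.0
```

>>> step_arm --pt "0 0 -0.00014 0 0 -10" --pt "0 0 -0.00014 0 0 -10" --pt "0 0 -0.00014 0 0 -10" --pt "0 0 -0.00014 0 0 -10" --pt "0 0 -0.00014 0 0 -10" --pt "0 0 -0.00014 0 0 -10" --pt "0 0 -0.00014 0 0 -10" --pt "0 0 -0.00014 0 0 -10" --pt "0 0 -0.00014 0 0 -10" --pt "0 0 -0.00014 0 0 -10" --pt "0 0 0 0 0 0"

```text
time: 7.55
position: [0.4929, -0.2417, 0.0682]
tool_rot: [0.88, 0.476, -0.0, 0.0]
ft_force: [-1.0, -1.7, -1.1]
grip_width: 0.0358
grip_force: 20.0
```

```bash
python3 -c "
from h import *
o=get_obs();print(o['q'],o['moment'],o['ft_force'],o['position'],o['grip_width'])"
```

```text
[-6.59352204e-01  6.87967398e-01  1.75579727e+00 -2.21113209e-04
  6.97763173e-01 -7.96612384e-02] [-0.29967715  0.19117035 -0.04660875] [-1.03694148 -1.70210164 -1.11994374] [ 0.49291964 -0.24166038  0.06823891] 0.035781947883574534
```

>>> step_arm --pt "0 0 -0.00014 0 0 -10" --pt "0 0 -0.00014 0 0 -10" --pt "0 0 -0.00014 0 0 -10" --pt "0 0 -0.00014 0 0 -10" --pt "0 0 0 0 0 0"

```text
time: 8.18
position: [0.4931, -0.2416, 0.0679]
tool_rot: [0.989, 0.148, 0.0, 0.0]
ft_force: [-1.2, -0.9, 2.0]
grip_width: 0.0353
grip_force: 20.0
```

```bash
python3 -c "
from h import *
o=get_obs();print(o['q'],o['moment'],o['ft_force'],o['position'],o['grip_width'])"
```

```text
[-6.59010730e-01  6.88576883e-01  1.75585341e+00 -3.44733979e-04
  6.96687092e-01  6.15732042e-01] [-0.21207168  0.23012818  0.0858966 ] [-1.24343804 -0.8569476   2.01711547] [ 0.49310357 -0.24159932  0.06790205] 0.03530383774346725
```

>>> step_arm --pt "0 0 -0.00014 0 0 -10" --pt "0 0 -0.00014 0 0 -10" --pt "0 0 -0.00014 0 0 -10"

```text
time: 8.55
position: [0.4936, -0.2418, 0.0679]
tool_rot: [0.993, -0.115, 0.001, 0.001]
ft_force: [1.4, -0.5, 4.0]
grip_width: 0.0352
grip_force: 20.0
```

```bash
python3 -c "
from h import *
o=get_obs();print(o['q'],o['moment'],o['ft_force'],o['position'],o['grip_width'])"
```

```text
[-6.58764313e-01  6.88717537e-01  1.75544374e+00 -4.83883234e-04
  6.95590023e-01  1.14318109e+00] [-0.19228934 -0.1786925   0.56770387] [ 1.41891395 -0.52503547  4.00569652] [ 0.49358722 -0.24183836  0.06789409] 0.03521353741028247
```

>>> step_arm --pt "0 0 -0.00014 0 0 -10" --pt "0 0 -0.00014 0 0 -10" --pt "0 0 -0.00014 0 0 -10"

```text
time: 8.93
position: [0.4943, -0.243, 0.0678]
tool_rot: [0.93, -0.368, 0.002, 0.001]
ft_force: [-0.8, -2.7, 4.7]
grip_width: 0.0353
grip_force: 20.0
```

```bash
python3 -c "
from h import *
o=get_obs();print(o['q'],o['moment'],o['ft_force'],o['position'],o['grip_width'])"
```

```text
[-6.59201221e-01  6.89178454e-01  1.75439689e+00 -1.67219225e-03
  6.93393771e-01  1.66675671e+00] [-0.3837568   0.33825637  0.47325552] [-0.80773717 -2.65013406  4.69598423] [ 0.49431741 -0.2429769   0.06782075] 0.03531181753652946
```

Over the last 60° the moment rose to about 0.5 N m and the descent stopped at z = 0.0679, so the nut is tight and the pads are slipping on it. I'll release, rise and go to the bar.

>>> step_arm --pt "0 0 0 0 0 0" --pt "0 0 0 0 0 0" --pt "0 0 0 0 0 0"

```text
time: 9.3
position: [0.4944, -0.243, 0.0678]
tool_rot: [0.93, -0.366, 0.002, 0.001]
ft_force: [-0.4, -3.6, 5.0]
grip_width: 0.0356
grip_force: 20.0
```

>>> step_arm --pt "0 0 0 0 0 0" --pt "0 0 0 0 0 0" --pt "0 0 0 0 0 0" --pt "0 0 0 0 0 0" --pt "0 0 0.03 0 0 0" --pt "0 0 0.05 0 0 0" --pt "0 0 0.05 0 0 0" --pt "0 0 0.04 0 0 0" --pt "0 0 0 0 0 0" --jaw 0.087

```text
time: 10.42
position: [0.4947, -0.2426, 0.2404]
tool_rot: [0.93, -0.369, 0.004, 0.001]
ft_force: [0.5, 0.4, -0.7]
grip_width: 0.087
grip_force: 0.0
```

```bash
python3 - <<'E'
from h import *
o,c,P=wrist(); cv2.imwrite("pics/w2.png",c["pixels"]); print(o["position"],o["q"],o["tool_rot"],o["moment"])
m=(c["depth"]>0)&(np.hypot(P[...,0]-.4925,P[...,1]+.241)<.022)&(P[...,2]>.06)&(P[...,2]<.09)
print(m.sum(),np.histogram(P[m][:,2],np.arange(.06,.091,.002)), np.median(P[m&(P[...,2]>.07)],0))
E
```

```text
[ 0.49470648 -0.24263332  0.24035091] [-6.58889763e-01  4.26135451e-01  1.62610894e+00  1.39533023e-04
  1.08129399e+00  1.66700117e+00] [ 0.92955206 -0.3686689   0.00388592  0.00105883] [0.0014534  0.12664658 0.08405783]
908 (array([ 13,  13,  12,  14,  15,  27,  53, 526, 200,   2,   7,   5,  10,
         2,   9]), array([0.06 , 0.062, 0.064, 0.066, 0.068, 0.07 , 0.072, 0.074, 0.076,
       0.078, 0.08 , 0.082, 0.084, 0.086, 0.088, 0.09 ])) [ 0.4956316  -0.24454502  0.07554232]
```

The nut top dropped about 1.8 mm (0.0773 to 0.0755), roughly 130°, which fits the point where it felt tight.

>>> step_arm --pt "0.004 0.045 0 0 0 8" --pt "0.004 0.045 0 0 0 8" --pt "0.004 0.045 0 0 0 7" --pt "0.004 0.045 0 0 0 0" --pt "0.004 0.045 0 0 0 0" --pt "0.004 0.045 0 0 0 0" --pt "0.004 0.045 0 0 0 0" --pt "0.004 0.045 0 0 0 0" --pt "0.004 0.045 0 0 0 0" --pt "0 0.02 0 0 0 0" --pt "0 0 0 0 0 0" --pt "0 0 0 0 0 0" --jaw 0

```text
time: 11.98
position: [0.5286, 0.1822, 0.2362]
tool_rot: [0.984, -0.177, -0.001, 0.001]
ft_force: [-0.6, -0.4, 0.1]
grip_width: 0.0006
grip_force: 0.0
```

```bash
cat > m.py <<'E'
from h import *
o,c,P=wrist(); cv2.imwrite("pics/w3.png",c["pixels"]); print(o["position"],o["q"],o["tool_rot"],o["moment"],o["grip_width"],o["ft_force"])
for n in ("wrist","top","side"):
    if n!="wrist": c=camera(n); P=cloud(c)
    b=(c["depth"]>0)&(P[...,2]>.057)&(P[...,2]<.067)&(np.hypot(P[...,0]-.532,P[...,1]-.186)<.16)&(c["pixels"].min(-1)>120)
    if b.sum()<30: print(n,b.sum()); continue
    k,l,s=cv2.connectedComponentsWithStats(b.astype(np.uint8))[:3]; b=l==1+np.argmax(s[1:,4])
    print(n,b.sum(),cv2.minAreaRect((P[b][:,:2]*1000).astype(np.float32)),np.median(P[b][:,2]))
Rm=R.from_quat(o["tool_rot"]); a=np.radians(70)
for s in(1,-1):
    y=s*np.array([np.cos(a),np.sin(a),0]); z=np.array([0,0,-1.]); D=R.from_matrix(np.c_[np.cross(y,z),y,z])
    print("turn",np.degrees((D*Rm.inv()).as_rotvec()))
E
python3 m.py
```

```text
[0.5285636  0.18223873 0.23622004] [ 1.32534080e-01  4.45647199e-01  1.60414720e+00 -8.13702734e-04
  1.09344316e+00  2.05891106e+00] [ 9.84269583e-01 -1.76670825e-01 -6.72860589e-04  5.95112871e-04] [ 0.00496323  0.21103136 -0.02298986] 0.0005577406745358845 [-0.56578788 -0.39733198  0.0764567 ]
wrist 5750 ((531.690185546875, 184.51107788085938), (263.6264953613281, 24.342403411865234), 70.00173950195312) 0.06262467193438981
top 24
side 605 ((530.0308227539062, 185.04080200195312), (265.3235778808594, 26.406200408935547), 70.21343994140625) 0.06100079490341637
turn [-1.37607310e-01 -8.42968497e-02 -1.79648110e+02]
turn [ 0.05376998 -0.08777483  0.35181714]
```

View pics/w3.png

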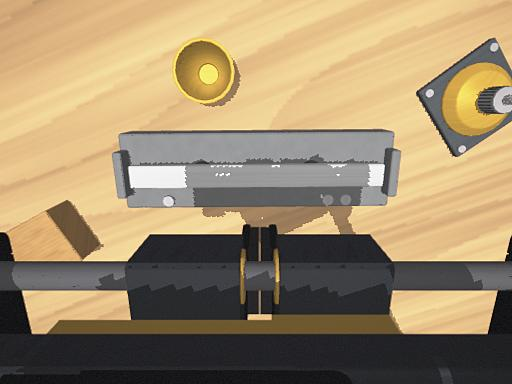

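The bar spans (130,177) to (385,175) in the wrist view, and its rectangle of 264 x 24 mm at yaw 70° matches the given size. Its middle is at (0.5317, 0.1845).

>>> step_arm --pt "0.003 0.0023 -0.03 0 0 0.3" --pt "0 0 -0.045 0 0 0" --pt "0 0 -0.04 0 0 0" --pt "0 0 -0.02 0 0 0" --pt "0 0 -0.012 0 0 0" --pt "0 0 0 0 0 0" --pt "0 0 0 0 0 0" --pt "0 0 0 0 0 0"

```text
time: 13.12
position: [0.5327, 0.1859, 0.0909]
tool_rot: [0.985, -0.174, 0.001, -0.0]
ft_force: [-0.4, -0.1, -0.7]
grip_width: 0.0003
grip_force: 0.0
```

```bash
python3 -c "
from h import *
for i in range(4):
  o=get_obs();print(o['position'],o['ft_force'],o['moment'],o['tool_rot']); camera('side')"
```

```text
[0.53269505 0.1858817  0.09092452] [-0.35431695 -0.1477004  -0.68631022] [-0.03863965  0.11308354 -0.01212251] [ 9.84792354e-01 -1.73731897e-01  1.05997213e-03 -3.52296159e-04]
[0.53253552 0.18589737 0.0908114 ] [-0.25939097  0.11801175  0.63536765] [-0.03713397  0.1556846  -0.00526788] [ 9.84803597e-01 -1.73669095e-01  9.14665470e-04 -2.88541843e-04]
[0.53242042 0.18592434 0.09067741] [ 0.02155867 -0.10241161  0.16593856] [-0.02156527  0.14718508 -0.01601821] [ 9.84802632e-01 -1.73675241e-01  7.86730584e-04 -2.58474121e-04]
[0.53231683 0.18589861 0.09051623] [-0.18213308 -1.14686246 -0.35325686] [-0.063543    0.1128278  -0.01172565] [ 9.84809365e-01 -1.73637766e-01  6.32287706e-04 -2.02078687e-04]
```

>>> step_arm --pt "-0.0005 -0.0014 -0.003 0 0 0" --pt "0 0 -0.003 0 0 0" --pt "0 0 -0.002 0 0 0" --pt "0 0 0 0 0 0" --pt "0 0 0 0 0 0"

```text
time: 13.95
position: [0.5315, 0.1844, 0.0818]
tool_rot: [0.985, -0.174, -0.0, 0.0]
ft_force: [-0.9, -0.1, 0.1]
grip_width: 0.0006
grip_force: 0.0
```

>>> step_arm --pt "0 0 -0.001 0 0 0" --pt "0 0 -0.001 0 0 0" --pt "0 0 0 0 0 0"

```text
time: 14.32
position: [0.5316, 0.1844, 0.0805]
tool_rot: [0.985, -0.174, 0.0, -0.0]
ft_force: [-1.7, 0.4, 5.7]
grip_width: 0.0007
grip_force: 2.8
```

>>> step_arm --pt "0 0 -0.001 0 0 0" --pt "0 0 -0.001 0 0 0" --pt "0 0 0 0 0 0" --pt "0 0 0 0 0 0"

```text
time: 14.82
position: [0.5316, 0.1844, 0.0788]
tool_rot: [0.985, -0.174, 0.0, -0.0]
ft_force: [-1.0, 0.1, 6.8]
grip_width: 0.0006
grip_force: 3.3
```

Contact at about z = 0.081, with 5.7 then 6.8 N, as described. I'll go on in millimetres.

>>> step_arm --pt "0 0 -0.001 0 0 0" --pt "0 0 0 0 0 0" --pt "0 0 0 0 0 0"

```text
time: 15.2
position: [0.5316, 0.1844, 0.0778]
tool_rot: [0.985, -0.174, 0.0, -0.0]
ft_force: [-1.8, 0.8, 7.7]
grip_width: 0.0006
grip_force: 3.6
```

>>> step_arm --pt "0 0 -0.001 0 0 0" --pt "0 0 0 0 0 0" --pt "0 0 0 0 0 0"

```text
time: 15.58
position: [0.5316, 0.1844, 0.0769]
tool_rot: [0.985, -0.174, 0.0, -0.0]
ft_force: [-1.9, 0.0, 8.3]
grip_width: 0.0001
grip_force: 3.8
```

>>> step_arm --pt "0 0 -0.001 0 0 0" --pt "0 0 0 0 0 0" --pt "0 0 0 0 0 0"

```text
time: 15.95
position: [0.5317, 0.1844, 0.076]
tool_rot: [0.985, -0.174, 0.0, -0.0]
ft_force: [-2.2, -0.6, 7.9]
grip_width: 0.0004
grip_force: 4.1
```

>>> step_arm --pt "0 0 -0.001 0 0 0" --pt "0 0 0 0 0 0" --pt "0 0 0 0 0 0"

```text
time: 16.32
position: [0.5316, 0.1844, 0.0751]
tool_rot: [0.985, -0.174, 0.0, -0.0]
ft_force: [-1.7, -0.7, 8.6]
grip_width: 0.0005
grip_force: 4.4
```

>>> step_arm --pt "0 0 -0.0007 0 0 0" --pt "0 0 0 0 0 0" --pt "0 0 0 0 0 0"

```text
time: 16.7
position: [0.5316, 0.1844, 0.0744]
tool_rot: [0.985, -0.174, 0.0, -0.0]
ft_force: [-1.7, -1.5, 8.9]
grip_width: 0.0005
grip_force: 4.6
```

>>> step_arm --pt "0 0 -0.0008 0 0 0" --pt "0 0 0 0 0 0" --pt "0 0 0 0 0 0"

```text
time: 17.08
position: [0.5316, 0.1844, 0.0737]
tool_rot: [0.985, -0.174, 0.0, -0.0]
ft_force: [-2.9, -0.6, 9.7]
grip_width: 0.0002
grip_force: 4.8
```

>>> step_arm --pt "0 0 -0.0007 0 0 0" --pt "0 0 0 0 0 0" --pt "0 0 0 0 0 0"

```text
time: 17.45
position: [0.5316, 0.1844, 0.0734]
tool_rot: [0.985, -0.174, 0.0, -0.0]
ft_force: [-2.1, 0.1, 11.6]
grip_width: 0.0007
grip_force: 6.0
```

The stiffness rises at about 0.0735, so the bar has met the pins.

>>> step_arm --pt "0 0 -0.0003 0 0 0" --pt "0 0 0 0 0 0" --pt "0 0 0 0 0 0"

```text
time: 17.82
position: [0.5317, 0.1844, 0.0732]
tool_rot: [0.985, -0.174, 0.001, -0.0]
ft_force: [-3.0, -0.3, 12.5]
grip_width: 0.0004
grip_force: 6.5
```

>>> step_arm --pt "0 0 -0.0003 0 0 0" --pt "0 0 0 0 0 0" --pt "0 0 0 0 0 0"

```text
time: 18.2
position: [0.5316, 0.1844, 0.0731]
tool_rot: [0.985, -0.174, 0.001, -0.0]
ft_force: [-3.2, -0.6, 13.9]
grip_width: 0.0005
grip_force: 7.1
```

>>> step_arm --pt "0 0 -0.0006 0 0 0" --pt "0 0 0 0 0 0" --pt "0 0 0 0 0 0"

```text
time: 18.58
position: [0.5317, 0.1845, 0.0728]
tool_rot: [0.985, -0.174, 0.001, -0.0]
ft_force: [-3.6, -1.2, 15.7]
grip_width: 0.0004
grip_force: 8.2
```

>>> step_arm --pt "0 0 -0.0003 0 0 0" --pt "0 0 0 0 0 0" --pt "0 0 0 0 0 0" --pt "0 0 0 0 0 0"

```text
time: 19.08
position: [0.5317, 0.1844, 0.0727]
tool_rot: [0.985, -0.174, 0.001, -0.0]
ft_force: [-4.3, -1.4, 18.7]
grip_width: 0.0004
grip_force: 8.7
```

>>> step_arm --pt "0 0 0 0 0 0" --pt "0 0 0 0 0 0" --pt "0 0 0 0 0 0" --pt "0 0 0 0 0 0" --pt "0 0 0 0 0 0"

```text
time: 19.7
position: [0.5316, 0.1844, 0.0727]
tool_rot: [0.985, -0.174, 0.001, -0.0]
ft_force: [-3.8, -1.2, 17.7]
grip_width: 0.0004
grip_force: 8.7
```

It is steady at about 17.5 N. I'll hold it and check the level with the wrist depth.

>>> step_arm --pt "0 0 0 0 0 0" --pt "0 0 0 0 0 0" --pt "0 0 0 0 0 0" --pt "0 0 0 0 0 0" --pt "0 0 0 0 0 0" --pt "0 0 0 0 0 0" --pt "0 0 0 0 0 0" --pt "0 0 0 0 0 0" --pt "0 0 0 0 0 0"

```text
time: 20.82
position: [0.5317, 0.1844, 0.0727]
tool_rot: [0.985, -0.174, 0.001, -0.0]
ft_force: [-4.3, -1.2, 17.6]
grip_width: 0.0002
grip_force: 8.7
```

```bash
python3 - <<'E'
from h import *
o=get_obs(); print(o["ft_force"],o["moment"],o["grip_force"])
u=np.array([np.cos(np.radians(70)),np.sin(np.radians(70))]); v=np.array([-u[1],u[0]])
for n in("side","top","wrist"):
    if n=="wrist": o,c,P=wrist()
    else: c=camera(n);P=cloud(c)
    X=P[...,:2]-[.5317,.1845]; a=X@u; b=X@v
    m=(c["depth"]>0)&(abs(b)<.010)&(abs(a)<.128)&(P[...,2]<.062)&(P[...,2]>.047)
    if m.sum()<40: print(n,m.sum()); continue
    A=np.c_[a[m],np.ones(m.sum())]; z=P[m][:,2]; s=np.polyfit(a[m],z,1); k=abs(z-np.polyval(s,a[m]))<.003; s=np.polyfit(a[m][k],z[k],1)
    print(n,m.sum(),"tilt",s[0],"z",s[1],a[m].min(),a[m].max())
E
```

```text
[-4.29676885 -1.24814716 17.55875322] [-0.18595174  0.85611122  0.01275242] 8.714329528156668
side 327 tilt 0.0001220577947633948 z 0.052417653092197314 -0.12556865619812807 0.1279540945995367
top 79 tilt 0.013767084432556642 z 0.05536937624008553 -0.12649927368683497 -0.029037051793517094
wrist 8873 tilt -0.0005923953681337076 z 0.05437201405996609 -0.12797857952299727 0.12796124718203025
```

The bar is level within 0.001 rad in the wrist and side views. The top view only sees one end. It has been held for over 2 s, so I'll let it up.

>>> step_arm --pt "0 0 0.002 0 0 0" --pt "0 0 0.003 0 0 0" --pt "0 0 0.004 0 0 0" --pt "0 0 0.005 0 0 0" --pt "0 0 0.03 0 0 0" --pt "0 0 0.05 0 0 0" --pt "0 0 0.05 0 0 0" --pt "0 0 0 0 0 0" --pt "0 0 0 0 0 0" --pt "0 0 0 0 0 0" --pt "0 0 0 0 0 0" --pt "0 0 0 0 0 0"

```text
time: 22.48
position: [0.5311, 0.1843, 0.2133]
tool_rot: [0.985, -0.174, -0.001, 0.0]
ft_force: [-0.9, -0.8, -0.4]
grip_width: 0.0004
grip_force: 0.0
```

```bash
python3 m.py; python3 -c "
from h import *
o=get_obs();print(o['time'],o['position'],o['ft_force']);hand_in()"
```

```text
[0.53111912 0.18431185 0.21327751] [1.35260467e-01 4.78781295e-01 1.62052039e+00 3.15605665e-05
 1.04400370e+00 2.05533503e+00] [ 9.84787566e-01 -1.73760516e-01 -8.19726560e-04  2.48174195e-04] [-0.04231158  0.2042481  -0.067056  ] 0.0003606773893353873 [-0.86164183 -0.79237836 -0.38086575]
wrist 6703 ((531.6152954101562, 184.28285217285156), (263.0226135253906, 24.03944206237793), 70.0896987915039) 0.06263592876881147
top 27
side 598 ((529.8917236328125, 185.59365844726562), (265.27423095703125, 25.927764892578125), 70.42816162109375) 0.06092460839784919
turn [-1.53055131e-01 -1.83694379e-02 -1.79986855e+02]
turn [ 0.0116952  -0.09744501  0.01307915]
22.625 [0.53139034 0.18435645 0.21384252] [ 1.06710363 -0.27015867 -0.5195899 ]
the job is handed in; nothing more can be done
```

The nut was screwed down until it stopped tight, the bar was held level on both pins at about 17.5 N for over 2 s and sprang back up to its rest height, and the job was handed in at 22.6 s; the judge's verdict was not shown.

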